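# Index the reagent carousel, then hold the loading slide out

## Robot

A 6-joint arm with a two-finger parallel gripper is mounted at the origin on the work surface. World frame = base frame: x ahead of the robot, y to its left, z up, the work surface at z = 0. Lengths are in m, angles in rad, forces in N, time in s.
With the tool pointing down it reaches from about 0.275 to 0.75 m from the base axis. Payload 10.2 kg.
Tool frame: the origin (TCP) lies on the centre line of the jaws, within the pads' length; the fingertips stand manip.tip_reach ahead of it and the grasp point (between the pads) lies 6 mm ahead of it (manip.tip_reach is the distance from the TCP to the fingertips, in m); z points along the fingers, y is the line along which they close (so a half turn about z gives the same grasp; the last joint's range is limited). The gripper opens to 88 mm and grips with 3 to 60 N. Pads are 18 mm wide; open, the fingers measure 123 mm over their backs; the gripper's body (75 mm by 187 mm) begins 45 mm behind the grasp point.
Start: joints at [1.002, 0.313, 1.498, -0, 1.331, -0.223], TCP at [0.178, 0.494, 0.264] pointing down, gripper open.
Joint ranges: [-2.94, 2.94], [-0.97, 2.17], [0.19, 2.56], [-1.23, 4.37], [0.02, 3.11], [-2.88, 2.88]. Speed limits (rad/s): [2.39, 2.39, 3.01, 3.14, 3.14, 3.14].

## Interface

Orientations are given as a 3x3 rotation matrix whose columns are the frame's x, y, z axes.
In Python, from rig import manip gives the robot as it stands.
- The arm moves only by the tool move_arm, never from a script. Its argument "series" is text: rows parted by semicolons, each of 5 numbers parted by spaces: the shift along the tool's x, y, z as a fraction of full scale, then the turn about the tool's z as a fraction of full scale, then the opening, from 0 (shut) to 1 (fully open). A call has 1 to 20 rows; each row is the pose to reach, as a shift and turn from the pose commanded when the call began, along the tool's axes at that moment; what a row does not reach only later rows make up. Full scale, the value 1, is 1 m for a shift and 120 degrees for a turn. A row lasts 1/10 s, in which the tool goes at most 50 mm and 8.59 degrees, less where a joint would pass 70% of its speed; a pose out of reach is approached as far as the arm can. A call with a number of a shift or a turn outside -1 to 1 is refused whole. A call with a gripper value outside its range is refused whole. The fingers move at their own pace and stop on an object; "newtons" is the grip in N (left out, the last holds). Time passes only in rows, so rows that repeat a pose let the fingers close. It gives the time, the measured TCP pose, the force, the opening and the grip force at its end, in the units of the state.
- manip.sense(): the state, without advancing time (a new reading comes with each control period).
- manip.capture(name): name is "scene" or "top" or "wrist"; returns (picture, depth): 384x512x3 uint8, red, green, blue; 384x512 float32, m along the optical axis (not along the pixel's ray), 0 where there is no reading.
- manip.camera_info(name): a dict with "fov_y" (degrees; the focal length in pixels is half the picture's height over the tangent of half this angle, whatever the lens; pixels are square), "cx", "cy" (the principal point, pixels), "R" (3x3) and "t" (3): a world point X has camera coordinates R X + t; the wrist camera has in their place "tool_from_camera" (4x4, takes a point from camera to tool coordinates, whose origin is the TCP and whose axes are the flange's). Camera axes: x right, y down, z forward; pixel columns grow to the right and rows downward; lengths in m; the calibration is good to about 2 mm. A picture is of the moment at which its call begins: read the wrist's pose just before it. camera_info takes no time and is no camera call.
- manip.close_job(): hands the job in; it is judged then, once.
The state is a dict: "time": time; "qpos": joint angles; "qvel": joint speeds; "effort": joint torques, N m; "eef_pos": TCP position; "eef_rot": TCP orientation; "contact_force": force on the tool from outside, world axes, zero at the start; "wrist_torque": the same for the moment, N m; "finger_gap": finger opening in m; "grasp_force": force on a finger pad.
Only numpy, scipy, OpenCV 4.12 (cv2) and the standard library are available. Lean on these libraries where they do the work, as an engineer would, in place of code of your own. Each camera call takes 0.05 s, during which the arm holds its last target. There are 200 camera calls.

## Task

Turn the black bar knob on the reagent module until the steel pointer over the carousel's empty place points straight at the tip of the steel index post, moving the carousel only by its knob. Then take the upright grip of the spring-return loading slide, pull the slide out until its side tab is level with the pointed marker clip beside it, and finish still holding it there so that a colleague can load a bottle. Leave the carousel aligned and the loose things around undisturbed.

Things in the scene. Friction and masses are not known exactly. Their poses are not given: they have to be found in the camera images.
- module: White bench-top reagent module, fixed, 400 mm deep (x) x 500 mm wide (y), flat deck 90 mm high with a 50 mm higher console along the far 70 mm. Origin: centre of its underside, on the counter. Its x axis points from its front edge (robot side) to its back, y to its left seen from the front, z up. Its position and yaw vary; all the parts below ride on it.
- carousel (a joint): Turn of the carousel about its vertical axis at module (60, 60) mm. Radians, positive clockwise from above; 0 when its pointer points exactly at the index post; starts at -0.55 to -0.17. It turns a quarter as far as the knob, in the same sense, and stays where it is left. Pointing straight at the post means within 0.045 rad (under 5 mm at the tip).
- pointer_tip (a point): Tip of the steel pointer, a 7 mm wide blade on the carousel over its empty place, 106 mm from the carousel's axis, 156 mm above the counter. The carousel is black, 212 mm across, and carries 17 white bottles in a ring, their tops 159 mm above the counter; the robot must not push it or them.
- index_tip (a point): Tip of the index mark: a fixed steel post of 10 mm, 70 mm tall, standing on the deck just in front of the carousel, with a small cone pointing at the carousel at the pointer's height. 6 mm from the pointer's tip when aligned.
- knob (a joint): Index knob: radians, positive clockwise from above, four times the carousel's angle (starts at -2.2 to -0.7, aligned at 0, range -2.8 to 1.6, so always turned clockwise at first). Needs about 0.06 N m; stays where left.
- knob_grip (a point): On the knob's vertical axis, at module (-100, -140) mm, 155 mm above the counter. The knob is a black upright bar 46 mm long, 14 mm thick, 30 mm tall (138 to 168 mm above the counter) on a grey pedestal. The point's x axis lies along the bar; at joint value 0 that is along the module's x axis. Pinch the 14 mm thickness from above.
- slide (a joint): Spring-return loading slide, an aluminium plate 110 x 66 x 10 mm with its grip, a bottle nest and a side tab: metres pulled out towards the module's front (along the module's -x); 0 is home, where its spring keeps it, stop at 0.085. The spring pulls back with 4.8 N at home plus 1.2 N per 10 mm.
- slide_grip (a point): In the slide's upright black grip, 141 mm above the counter. The grip is 16 mm thick along the module's x, 40 mm wide along y, and reaches from 101 to 161 mm above the counter. A bottle nest stands on the slide from 32 mm behind the point, its top 113 mm above the counter. Axes as the module's. At home it lies at module (-145, 60) mm.
- slide_tab (a point): Tip of the small steel cone on the slide's left side (module +y), 25 mm behind the grip's centre and 50 mm to the left of it, 105 mm above the counter. It moves with the slide.
- mark_tip (a point): Tip of the steel marker clip, 12 mm wide, on a short aluminium rail left of the slide; it points at the slide, 30 to 55 mm in front of the tab's home place, 107 mm above the counter, axes as the module's. Stiff on its rail. The slide is at the mark when tab and tip agree along the module's x within 5 mm.
- vial_a: Loose white bottle, 25 mm across, 58 mm tall, standing on the deck between knob and slide. Bystander; origin at the centre of its foot.
- vial_b: Loose white bottle like the other, on the deck at the module's right behind the knob. Bystander.
- wash_bottle: Loose clear bottle with blue cap, 68 mm across, 190 mm tall, on the counter to the right. Bystander.
- carton: Loose white carton 80 x 140 x 60 mm on the counter to the right. Bystander.
- tip_box: Loose blue tip box 87 x 122 x 65 mm on the counter to the left. Bystander.
- beaker: Loose clear beaker 70 mm across, 80 mm tall, on the counter to the left. Bystander.
- spatula: Loose spatula 190 mm long lying on the counter in front of the module, to the right. Bystander.

How it is judged:
By the outcome, as a careful person would: the job done as asked, in the order asked, and still so for the second after the job is handed in, while the arm keeps its last pose, push and grip.
It also fails if it takes over 56 s, if anything falls off the work surface, if the arm or the gripper's body presses on something with over 40 N, if the wrist force passes 120 N, or if a joint passes its speed limit or range.

## Working session

There is one attempt and no reset: what is moved stays moved. The work goes in short steps, Python scripts to look and compute and a tool call to move; the robot and the scene stay as the last step left them, time stands still between calls to the robot, and variables do not carry over. Pictures are saved under pics/ and viewed, at most 10 in all, crops included, and the job is handed in when it is done.

Besides the shell and the picture viewer there is one more tool, called by a JSON object that holds its "op" and its "data". move_arm: Moves the arm, as the interface text tells. Its arguments: {"type":"object","properties":{"series":{"type":"string"},"newtons":{"type":"number"}},"required":["series"]}

```bash
mkdir -p pics; ls; cat > h.py <<'E'
import numpy as np, cv2
from rig import manip
def cam(name):
    s=manip.sense(); i=manip.camera_info(name); p,d=manip.capture(name)
    f=192/np.tan(np.radians(i["fov_y"])/2)
    if name=="wrist":
        T=np.eye(4);T[:3,:3]=s["eef_rot"];T[:3,3]=s["eef_pos"];M=T@np.array(i["tool_from_camera"])
    else:
        M=np.eye(4);R=np.array(i["R"]);M[:3,:3]=R.T;M[:3,3]=-R.T@np.array(i["t"])
    return dict(p=p,d=d,f=f,cx=i["cx"],cy=i["cy"],M=M)
def xyz(c):
    v,u=np.mgrid[:384,:512]; d=c["d"]
    P=np.stack([(u-c["cx"])/c["f"]*d,(v-c["cy"])/c["f"]*d,d],-1)
    return P@c["M"][:3,:3].T+c["M"][:3,3]
def ray(c,u,v,z):
    r=c["M"][:3,:3]@np.array([(u-c["cx"])/c["f"],(v-c["cy"])/c["f"],1]);o=c["M"][:3,3]
    return o+r*(z-o[2])/r[2]
def proj(c,X):
    P=c["M"][:3,:3].T@(np.asarray(X)-c["M"][:3,3]);return P[:2]/P[2]*c["f"]+[c["cx"],c["cy"]]
E
python3 - <<'E'
from h import *
import pickle
s=manip.sense();print(s,manip.tip_reach)
c=cam("top");s2=cam("scene");pickle.dump((c,s2),open("c0.pkl","wb"))
for k,x in(("top",c),("scene",s2)):
    print(k,x["f"],x["M"]); cv2.imwrite(f"pics/{k}0.png",cv2.resize(x["p"][...,::-1],(800,600)))
E
```

```text
pics
{'time': 0.0, 'qpos': array([ 1.00160212e+00,  3.13431921e-01,  1.49841858e+00, -1.67397644e-05,
        1.33101902e+00, -2.23412087e-01]), 'qvel': array([ 3.45695574e-04, -1.44101538e-04,  6.74093722e-04, -3.65044461e-05,
       -5.85932308e-04, -3.66688286e-04]), 'effort': array([ 7.88302223e-04, -4.02231824e+01, -2.52253479e+01,  6.93334755e-02,
        3.54796113e-02, -9.72308203e-05]), 'eef_pos': array([0.17784134, 0.49373178, 0.26317727]), 'eef_rot': array([[-9.40811915e-01,  3.38928438e-01, -6.74472422e-04],
       [ 3.38929004e-01,  9.40811328e-01, -1.08431055e-03],
       [ 2.67047613e-04, -1.24873055e-03, -9.99999185e-01]]), 'contact_force': array([ 0.38029821, -0.01717879,  0.4624434 ]), 'wrist_torque': array([-0.00333743, -0.04464415, -0.01908839]), 'grasp_force': 0.0, 'finger_gap': 0.08823145998408671} 0.025
top 381.7614122486497 [[-0.01875021 -0.99607265  0.08653155  0.40362693]
 [-0.9997948   0.01934302  0.00601737 -0.01384817]
 [-0.00766752 -0.08640097 -0.99623094  1.56335269]
 [ 0.          0.          0.          1.        ]]
scene 487.27047780792503 [[ 0.22157202  0.83416687 -0.50504601  1.25373186]
 [ 0.97510715 -0.19403512  0.10731456 -0.15947794]
 [-0.00847841 -0.51625188 -0.85639483  1.32796662]
 [ 0.          0.          0.          1.        ]]
```

View pics/top0.png

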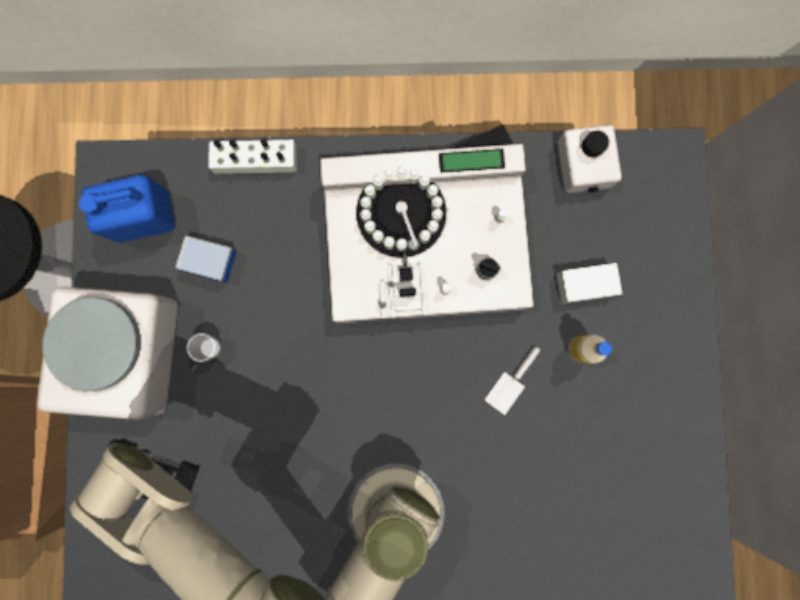

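View pics/scene0.png

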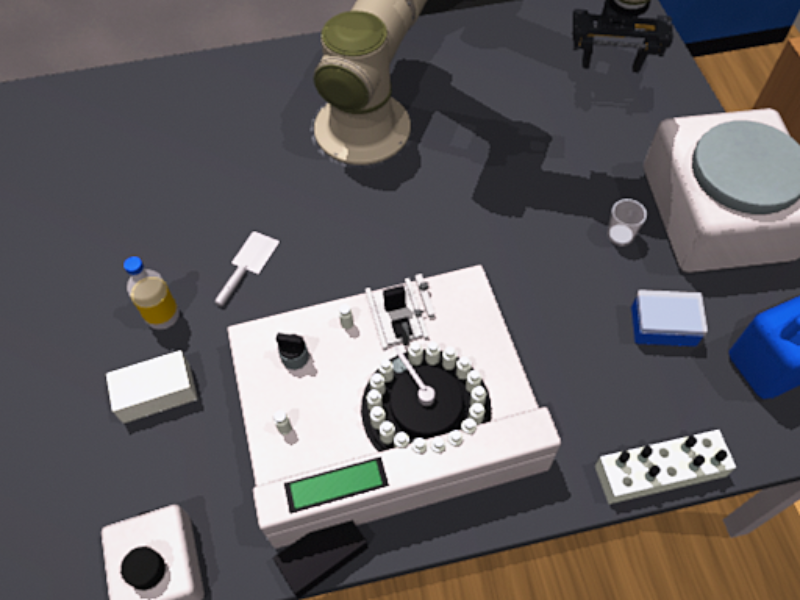

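The top view shows the module at about (430, 235), with the carousel at (402, 208), the knob at (487, 268), the slide grip at (405, 280) and the marker clip at about (383, 290). The scene view shows the same from behind. Next I'll fit the module pose from depth.

```bash
cat >> h.py <<'E'
def fitmod(c):
    P=xyz(c); m=(abs(P[...,2]-.09)<.012)&(P[...,0]>.3)&(P[...,0]<.95)&(abs(P[...,1]+.05)<.45)
    n,l,st,_=cv2.connectedComponentsWithStats(m.astype(np.uint8)); k=1+np.argmax(st[1:,4]); m=(l==k)
    return P,m
E
python3 - <<'E'
from h import *
import pickle
c,s=pickle.load(open("c0.pkl","rb"))
for x in(c,s):
    P,_=fitmod(x)
    # all points of module >=70mm: deck + console
    m=(P[...,2]>.075)&(P[...,2]<.155)&(P[...,0]>.35)&(P[...,0]<1.0)&(abs(P[...,1]+.08)<.4)
    m=cv2.morphologyEx(m.astype(np.uint8),cv2.MORPH_OPEN,np.ones((5,5)))
    n,l,st,_=cv2.connectedComponentsWithStats(m); k=1+np.argmax(st[1:,4]); Q=P[l==k]
    (ce,wh,a)=cv2.minAreaRect((Q[:,:2]*1000).astype(np.float32)); print("rect",ce,wh,a, "deck z",np.median(Q[:,2]))
    # deck-only front/side lines
E
```

```text
rect (697.814453125, -90.88360595703125) (401.5338134765625, 500.626953125) 3.078857183456421 deck z 0.09361406147336548
rect (699.3077392578125, -89.122314453125) (403.63134765625, 501.4180908203125) 2.963463306427002 deck z 0.09472978004880128
```

{"op": "move_arm", "data": {"series": "-0.6 -0.425 -0.14 0.73 1;-0.6 -0.425 -0.14 0.73 1;-0.6 -0.425 -0.14 0.73 1;-0.6 -0.425 -0.14 0.73 1;-0.6 -0.425 -0.14 0.73 1;-0.6 -0.425 -0.14 0.73 1;-0.6 -0.425 -0.14 0.73 1;-0.6 -0.425 -0.14 0.73 1;-0.6 -0.425 -0.14 0.73 1;-0.6 -0.425 -0.14 0.73 1;-0.6 -0.425 -0.14 0.73 1;-0.6 -0.425 -0.14 0.73 1;-0.6 -0.425 -0.14 0.73 1;-0.6 -0.425 -0.14 0.73 1;-0.6 -0.425 -0.14 0.73 1;-0.6 -0.425 -0.14 0.73 1;-0.6 -0.425 -0.14 0.73 1;-0.6 -0.425 -0.14 0.73 1"}}

```text
time: 1.9
eef_pos: [0.598, -0.1083, 0.4038]
eef_rot: [[0.298, 0.954, -0.0], [0.954, -0.298, 0.0], [0.0, -0.0, -1.0]]
contact_force: [-0.2, -0.2, 0.6]
finger_gap: 0.0879
grasp_force: 0.0
```

```bash
python3 - <<'E'
from h import *
import pickle
s=manip.sense();print(s["time"],s["eef_pos"],s["eef_rot"],s["qpos"])
print(manip.camera_info("wrist"))
c=cam("wrist");pickle.dump(c,open("w1.pkl","wb"));cv2.imwrite("pics/w1.png",cv2.resize(c["p"][...,::-1],(800,600)))
E
```

```text
1.9 [ 0.59798707 -0.10832147  0.40376515] [[ 2.98370816e-01  9.54449985e-01 -2.86928018e-04]
 [ 9.54450011e-01 -2.98370741e-01  2.77389506e-04]
 [ 1.79143484e-04 -3.56623384e-04 -9.99999920e-01]] [-3.71817144e-01  4.69556444e-01  9.18357227e-01  1.56817255e-04
  1.75404708e+00 -6.88033599e-02]
{'fov_y': 70.37235399991562, 'cx': 252.34286043199273, 'cy': 190.47879609946082, 'tool_from_camera': array([[-1.16956291e-03, -9.54865674e-01, -2.97035648e-01,
         7.86830290e-02],
       [ 9.99999141e-01, -9.40773401e-04, -9.13188959e-04,
         1.67152009e-03],
       [ 5.92529555e-04, -2.97036461e-01,  9.54865954e-01,
        -1.20968451e-01],
       [ 0.00000000e+00,  0.00000000e+00,  0.00000000e+00,
         1.00000000e+00]])}
```

View pics/w1.png

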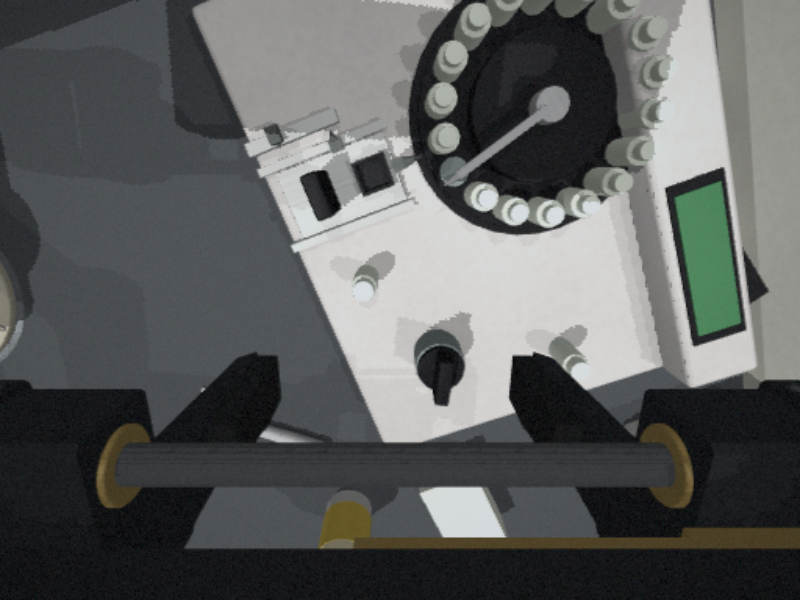

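The wrist view shows the carousel hub at (549, 103), the pointer tip near (455, 180), the knob bar at (441, 380) almost in line with the tool's x axis, the slide grip at (320, 195), and the clip and rail near (290, 140). I'll project the module features onto a crop to check them.

```bash
cat >> h.py <<'E'
O=np.array([.6983,-.0902]);YAW=np.radians(3.03)
def w(x,y,z):
    c,s=np.cos(YAW),np.sin(YAW);return np.array([O[0]+(c*x-s*y)/1000,O[1]+(s*x+c*y)/1000,z/1000])
def m(X):
    c,s=np.cos(YAW),np.sin(YAW);d=(np.asarray(X)[...,:2]-O)*1000
    return np.stack([c*d[...,0]+s*d[...,1],-s*d[...,0]+c*d[...,1]],-1)
E
python3 - <<'E'
from h import *
import pickle
c=pickle.load(open("w1.pkl","rb"))
P=xyz(c)
pts=dict(axis=(60,60,156),knob=(-100,-140,168),grip=(-145,60,161),tab=(-120,110,105),aln=(-46,60,156))
for k,v in pts.items(): print(k,proj(c,w(*v)))
for n,(u,v,z) in dict(hub=(549,103,156),tip=(455,180,156)).items(): print(n,m(ray(c,u*.64,v*.64,z/1000)))
M=m(P)
# knob
def near(x,y,r,z0,z1): return (np.hypot(M[...,0]-x,M[...,1]-y)<r)&(P[...,2]>z0)&(P[...,2]<z1)
for n,a in dict(knob=near(-100,-140,35,.158,.175),grip=near(-145,60,35,.15,.17),deck=near(-50,-100,40,.08,.1)).items():
    q=M[a]; print(n,len(q),np.median(P[a][:,2]),cv2.minAreaRect(q.astype(np.float32)) if len(q) else '')
# crop
u0,v0=130,60; im=c["p"][v0:v0+120,u0:u0+180,::-1]; im=cv2.resize(im,None,fx=4.4,fy=4.4,interpolation=cv2.INTER_CUBIC)
im=cv2.convertScaleAbs(im,alpha=1.3,beta=20)
for k,v in pts.items():
    q=(proj(c,w(*v))-[u0,v0]+.5)*4.4; cv2.circle(im,tuple(int(a) for a in q),3,(0,0,255),1)
cv2.imwrite("pics/crop1.png",im)
E
```

```text
axis [352.33361009  67.17820143]
knob [282.51419139 246.85820743]
grip [200.32752288 126.53615101]
tab [209.40134507  84.14992896]
aln [271.775709    98.63373155]
hub [59.22291982 61.82002875]
tip [-28.99814211  31.77613281]
knob 309 0.1675179790856789 ((-97.06465148925781, -138.96469116210938), (46.16806411743164, 14.121065139770508), 64.093994140625)
grip 406 0.16064250250264428 ((-141.9984588623047, 60.47701644897461), (16.271652221679688, 39.8038444519043), 0.045023828744888306)
deck 1688 0.08982806272726812 ((-49.32453155517578, -99.45881652832031), (77.98045349121094, 78.91399383544922), 39.78056716918945)
```

View pics/crop1.png

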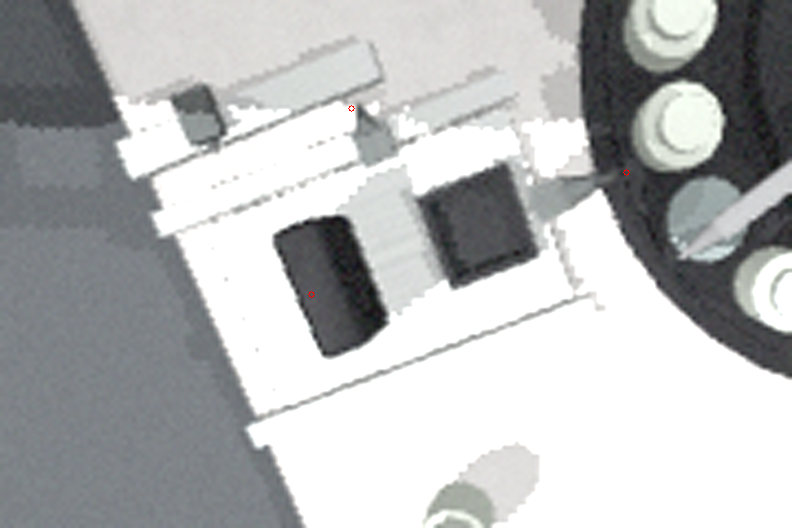

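The module is 3 mm further along x than first fitted. The knob bar is at +64° (joint about -1.12). The tab tip is at crop (360, 108), the clip's tip at about (210, 147), the index cone at (612, 178) and the pointer tip at (682, 257). Next I'll go to the knob.

{"op": "move_arm", "data": {"series": "-0.117 0.048 0.05 0.046 0.5;-0.117 0.048 0.1 0.046 0.5;-0.117 0.048 0.15 0.046 0.5;-0.117 0.048 0.18 0.046 0.5;-0.117 0.048 0.18 0.046 0.5;-0.117 0.048 0.18 0.046 0.5"}}

```text
time: 2.55
eef_pos: [0.6075, -0.2344, 0.2195]
eef_rot: [[0.39, 0.921, -0.007], [0.921, -0.39, 0.004], [0.001, -0.008, -1.0]]
contact_force: [0.3, 1.1, 0.9]
finger_gap: 0.0447
grasp_force: 0.0
```

```bash
sed -i 's/^O=.*/O=np.array([.7013,-.0894]);YAW=np.radians(3.03)/' h.py; python3 - <<'E'
from h import *
import pickle
c=pickle.load(open("w1.pkl","rb"))
f=lambda x,y,z:m(ray(c,130+x/4.4-.5,60+y/4.4-.5,z/1000))
for n,a in dict(mark=(210,147,107),tab=(360,108,105),idx=(612,178,156),ptr=(682,257,156)).items(): print(n,f(*a))
s=manip.sense();c=cam("wrist");print(s["eef_pos"],s["eef_rot"][:2,1],s["finger_gap"],s["contact_force"])
P=xyz(c);M=m(P);a=(np.hypot(M[...,0]+100,M[...,1]+140)<30)&(P[...,2]>.158)&(P[...,2]<.175)
print(a.sum(),cv2.minAreaRect(M[a].astype(np.float32)), cv2.minAreaRect((P[a][:,:2]*1000).astype(np.float32)))
cv2.imwrite("pics/w2.png",cv2.resize(c["p"][...,::-1],(800,600)))
E
```

```text
mark [-171.05143388  114.49926496]
tab [-120.39732553  108.5243164 ]
idx [-53.40301627  59.27084374]
ptr [-41.31482041  30.94566784]
[ 0.60754654 -0.23441586  0.21954116] [ 0.92087102 -0.38978143] 0.04474959896299644 [0.34852421 1.07631611 0.87569369]
1269 ((-100.03998565673828, -139.8944091796875), (46.071136474609375, 13.829562187194824), 63.727256774902344) ((608.7945556640625, -234.38682556152344), (46.07113265991211, 13.829568862915039), 66.75719451904297)
```

View pics/w2.png

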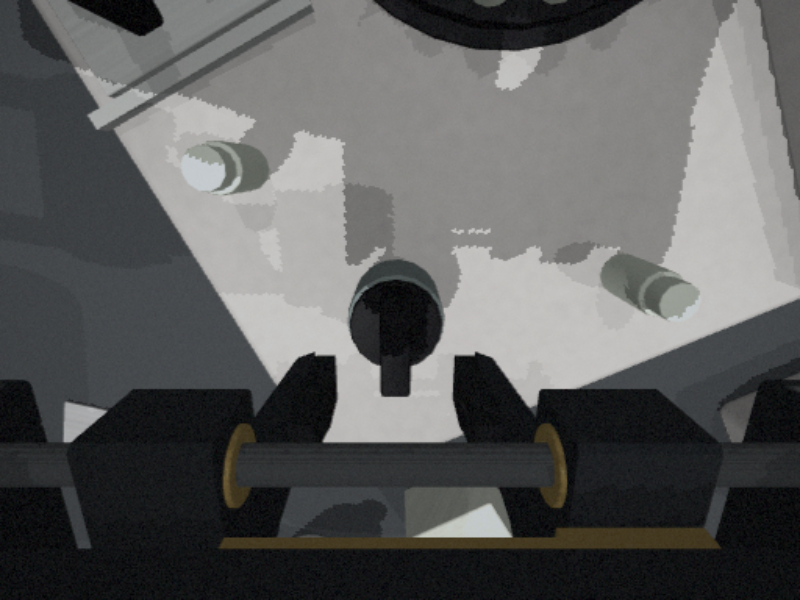

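The bar is centred between the open fingers at (395, 330) and the vials are clear. Its angle of 63.7° matches the pointer (0.278 rad × 4). I'll go down and grip.

{"op": "move_arm", "data": {"series": "0 0 0.03 0.0025 0.5;0 0 0.058 0.0025 0.5;0 0 0.058 0.0025 0.5;0 0 0.058 0.0025 0.5;0 0 0.058 0.0025 0;0 0 0.058 0.0025 0;0 0 0.058 0.0025 0;0 0 0.058 0.0025 0;0 0 0.058 0.0025 0;0 0 0.058 0.0025 0;0 0 0.058 0.0025 0;0 0 0.058 0.0025 0", "newtons": 20}}

```text
time: 3.8
eef_pos: [0.6076, -0.2345, 0.1665]
eef_rot: [[0.394, 0.919, -0.005], [0.919, -0.394, 0.002], [-0.0, -0.006, -1.0]]
contact_force: [-13.6, 6.0, 9.1]
finger_gap: 0.014
grasp_force: 20.0
```

{"op": "move_arm", "data": {"series": "0 -0.001 0 0.03 0;0 -0.001 0 0.08 0;0 -0.001 0 0.13 0;0 -0.001 0 0.18 0;0 -0.001 0 0.23 0;0 -0.001 0 0.28 0;0 -0.001 0 0.33 0;0 -0.001 0 0.38 0;0 -0.001 0 0.43 0;0 -0.001 0 0.48 0;0 -0.001 0 0.51 0;0 -0.001 0 0.531 0;0 -0.001 0 0.531 0;0 -0.001 0 0.531 0;0 -0.001 0 0.531 0"}}

```text
time: 5.3
eef_pos: [0.6083, -0.2357, 0.1665]
eef_rot: [[0.999, 0.054, 0.001], [0.054, -0.999, -0.002], [0.001, 0.002, -1.0]]
contact_force: [-1.2, -5.6, 4.5]
finger_gap: 0.0139
grasp_force: 20.0
```

```bash
cat > k.py <<'E'
from h import *
s=manip.sense();print(s["time"],s["eef_pos"],np.degrees(np.arctan2(s["eef_rot"][1,1],s["eef_rot"][0,1])),s["contact_force"],s["wrist_torque"])
import sys
for n in("top","wrist"):
    c=cam(n);P=xyz(c);M=m(P);a=(np.hypot(M[...,0]+100,M[...,1]+140)<30)&(P[...,2]>.158)&(P[...,2]<.172)
    print(n,a.sum(),cv2.minAreaRect(M[a].astype(np.float32)) if a.any() else '')
    if n=="wrist": cv2.imwrite(sys.argv[1],cv2.resize(c["p"][...,::-1],(800,600)))
E
python3 k.py pics/w3.png
```

```text
5.3 [ 0.60831891 -0.23571464  0.16652034] -86.90788512493738 [-1.23445699 -5.58273331  4.52848519] [-0.77447704  0.47868279 -0.05238239]
top 0 
wrist 2687 ((-90.99862670898438, -138.20343017578125), (35.96394348144531, 33.816253662109375), 53.37466049194336)
```

View pics/w3.png

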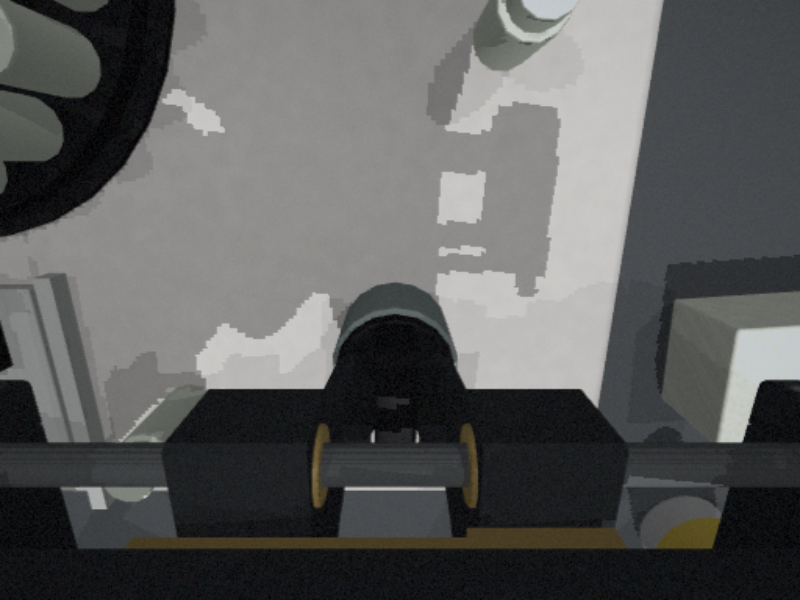

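The fingers hold the bar in line with the module's x axis. I'll release gently, lift and check.

{"op": "move_arm", "data": {"series": "0 0 0 0 0.15;0 0 0 0 0.3;0 0 0 0 0.4;0 0 0 0 0.4;0 0 -0.03 0 0.4;0 0 -0.08 0 0.4;0 0 -0.12 0 0.4;0 0 -0.16 0 0.4;0 0 -0.16 0 0.4;0 0 -0.16 0 0.4"}}

```text
time: 6.4
eef_pos: [0.6083, -0.2347, 0.3256]
eef_rot: [[0.999, 0.054, 0.0], [0.054, -0.999, 0.0], [0.0, -0.0, -1.0]]
contact_force: [-0.5, -0.3, -0.3]
finger_gap: 0.0356
grasp_force: 0.0
```

```bash
python3 k.py pics/w4.png
```

```text
6.4 [ 0.60832502 -0.23469213  0.32557214] -86.92920064823474 [-0.46072146 -0.2887437  -0.27765153] [-0.09545589  0.18879658  0.02110824]
top 1 ((-111.14617156982422, -147.53285217285156), (0.0, 0.0), 0.0)
wrist 560 ((-100.1518325805664, -140.4499053955078), (13.045516014099121, 46.33548355102539), 89.99768829345703)
```

The knob now reads 0.0°. I'll go over the slide grip.

{"op": "move_arm", "data": {"series": "-0.044 -0.2 0.025 -0.75 0.6;-0.044 -0.2 0.025 -0.75 0.6;-0.044 -0.2 0.025 -0.75 0.6;-0.044 -0.2 0.025 -0.75 0.6;-0.044 -0.2 0.025 -0.75 0.6;-0.044 -0.2 0.025 -0.75 0.6;-0.044 -0.2 0.025 -0.75 0.6;-0.044 -0.2 0.025 -0.75 0.6;-0.044 -0.2 0.025 -0.75 0.6;-0.044 -0.2 0.025 -0.75 0.6;-0.044 -0.2 0.025 -0.75 0.6;-0.044 -0.2 0.025 -0.75 0.6;-0.044 -0.2 0.025 -0.75 0.6;-0.044 -0.2 0.025 -0.75 0.6"}}

```text
time: 7.9
eef_pos: [0.5536, -0.0375, 0.3002]
eef_rot: [[-0.052, 0.999, -0.001], [0.999, 0.052, 0.0], [0.0, -0.001, -1.0]]
contact_force: [-1.2, -0.3, -0.1]
finger_gap: 0.0528
grasp_force: 0.0
```

```bash
python3 - <<'E'
from h import *
import pickle
s=manip.sense();print(s["time"],s["eef_pos"],np.degrees(np.arctan2(s["eef_rot"][1,1],s["eef_rot"][0,1])))
c=cam("wrist");pickle.dump(c,open("w5.pkl","wb"))
P=xyz(c);M=m(P);a=(np.hypot(M[...,0]+145,M[...,1]-60)<35)&(P[...,2]>.153)&(P[...,2]<.17)
print(a.sum(),cv2.minAreaRect(M[a].astype(np.float32)),np.median(P[a],0))
for n,v in dict(tab=(-120,110,105),ptr=(-46,60,156),mark=(-165,113,107)).items(): print(n,proj(c,w(*v))*1.5625)
cv2.imwrite("pics/w5.png",cv2.resize(c["p"][...,::-1],(800,600),interpolation=cv2.INTER_CUBIC))
E
```

```text
7.9 [ 0.55357492 -0.03745852  0.30021226] 2.9586486562815106
592 ((-145.78628540039062, 60.24260711669922), (15.049358367919922, 39.660186767578125), 0.07971430569887161) [ 0.55279109 -0.03518106  0.16059697]
tab [425.70713585 205.13147209]
ptr [543.70105606 290.40113047]
mark [363.68862135 201.29119157]
```

View pics/w5.png

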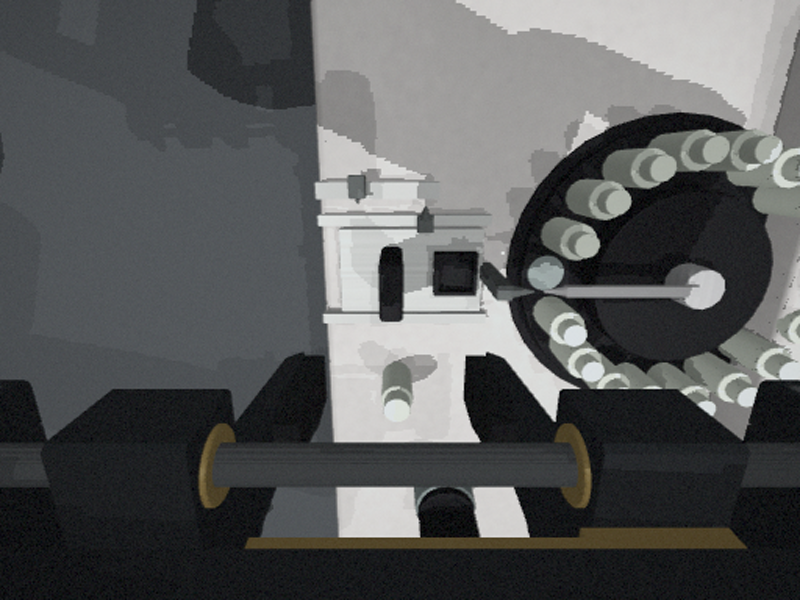

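The pointer is in line with the index post near (543, 291). The clip tip is at about (357, 202) and the tab tip at (425, 206). I'll measure these on a crop.

```bash
python3 - <<'E'
from h import *
import pickle
c=pickle.load(open("w5.pkl","rb"))
for n,(u,v,z) in dict(mark=(357,201,107),mL=(348,190,107),mR=(367,190,107),tab=(425.5,206,105)).items(): print(n,m(ray(c,u*.64-.2,v*.64-.2,z/1000)))
im=c["p"][100:160,190:310,::-1]; cv2.imwrite("pics/crop5.png",cv2.resize(im,None,fx=6.5,fy=6.5,interpolation=cv2.INTER_CUBIC))
E
```

```text
mark [-170.04668328  113.43825836]
mL [-176.27846945  121.16418938]
mR [-162.65695233  121.13216594]
tab [-120.37112147  109.60316509]
```

View pics/crop5.png

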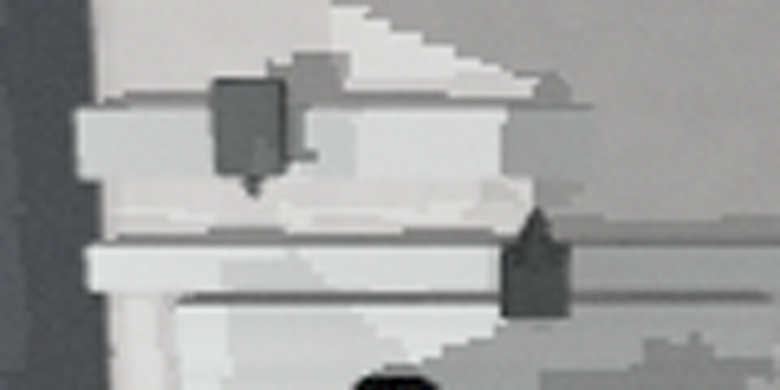

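The pull needed is 49.6 mm. I'll go down and grip.

{"op": "move_arm", "data": {"series": "0 0 0.05 0 0.6;0 0 0.1 0 0.6;0 0 0.13 0 0.6;0 0 0.152 0 0.6;0 0 0.152 0 0.6;0 0 0.152 0 0.6;0 0 0.152 0 0;0 0 0.152 0 0;0 0 0.152 0 0;0 0 0.152 0 0;0 0 0.152 0 0;0 0 0.152 0 0;0 0 0.152 0 0;0 0 0.152 0 0;0 0 0.152 0 0;0 0 0.152 0 0", "newtons": 35}}

```text
time: 9.55
eef_pos: [0.5512, -0.0377, 0.149]
eef_rot: [[-0.054, 0.999, -0.007], [0.999, 0.054, -0.0], [0.0, -0.007, -1.0]]
contact_force: [-17.8, -2.7, 11.7]
finger_gap: 0.0158
grasp_force: 34.9
```

{"op": "move_arm", "data": {"series": "0 -0.005 0 0 0;0 -0.012 0 0 0;0 -0.02 0 0 0;0 -0.028 0 0 0;0 -0.036 0 0 0;0 -0.044 0 0 0;0 -0.05 0 0 0;0 -0.052 0 0 0;0 -0.052 0 0 0;0 -0.052 0 0 0;0 -0.052 0 0 0;0 -0.052 0 0 0"}}

```text
time: 10.75
eef_pos: [0.5031, -0.0403, 0.149]
eef_rot: [[-0.053, 0.999, 0.004], [0.999, 0.053, -0.0], [-0.0, 0.004, -1.0]]
contact_force: [10.0, 1.9, -4.0]
finger_gap: 0.0154
grasp_force: 35.1
```

```bash
cat > t.py <<'E'
from h import *
import pickle,sys
s=manip.sense();print(s["time"],s["eef_pos"],s["contact_force"],s["grasp_force"],s["finger_gap"])
c=cam("wrist");pickle.dump(c,open("w6.pkl","wb"))
q=proj(c,w(-170,112,107)).astype(int);print(q)
u0,v0=q[0]-60,max(0,q[1]-45);im=c["p"][v0:v0+90,u0:u0+120,::-1];print(u0,v0)
cv2.imwrite(sys.argv[1],cv2.resize(im,None,fx=6.5,fy=6.5,interpolation=cv2.INTER_CUBIC))
E
python3 t.py pics/w6.png
```

```text
10.75 [ 0.50309913 -0.04025163  0.14904069] [10.02345532  1.90275063 -3.95370659] 35.08131377398968 0.015403487390989502
[290 150]
230 105
```

View pics/w6.png

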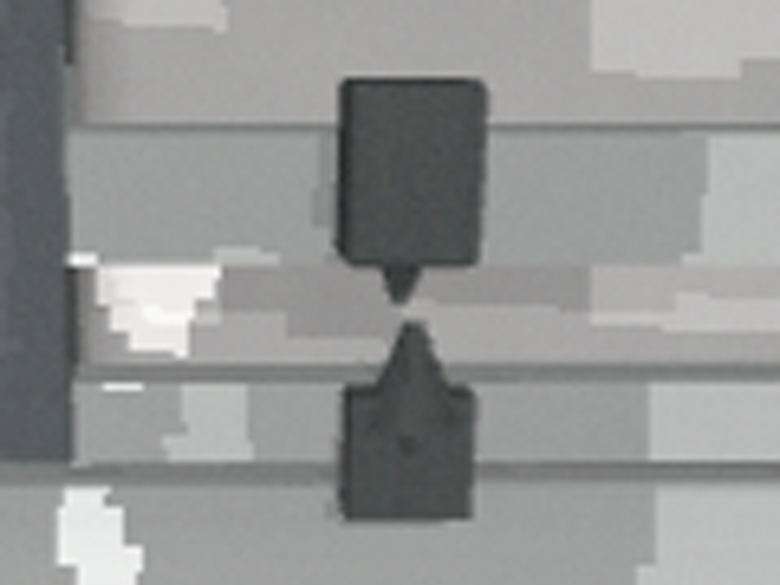

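The clip tip is at (402, 303) and the tab tip at (412, 325) in the crop, so the tab is about 1 mm short. I'll nudge it and do a final check.

{"op": "move_arm", "data": {"series": "0 -0.001 0 0 0;0 -0.001 0 0 0;0 -0.001 0 0 0;0 -0.001 0 0 0;0 -0.001 0 0 0"}}

```text
time: 11.3
eef_pos: [0.5022, -0.0403, 0.149]
eef_rot: [[-0.053, 0.999, 0.005], [0.999, 0.053, -0.0], [-0.0, 0.005, -1.0]]
contact_force: [10.5, 2.0, -4.6]
finger_gap: 0.0156
grasp_force: 35.1
```

```bash
python3 t.py pics/w7.png; python3 - <<'E'
from h import *
c=cam("scene");cv2.imwrite("pics/s7.png",cv2.resize(c["p"][...,::-1],(800,600),interpolation=cv2.INTER_CUBIC))
E
```

```text
11.3 [ 0.50215197 -0.04031879  0.14904791] [10.50292918  1.99582033 -4.63401334] 35.08366776863113 0.01558447935660155
[292 150]
232 105
```

View pics/s7.png

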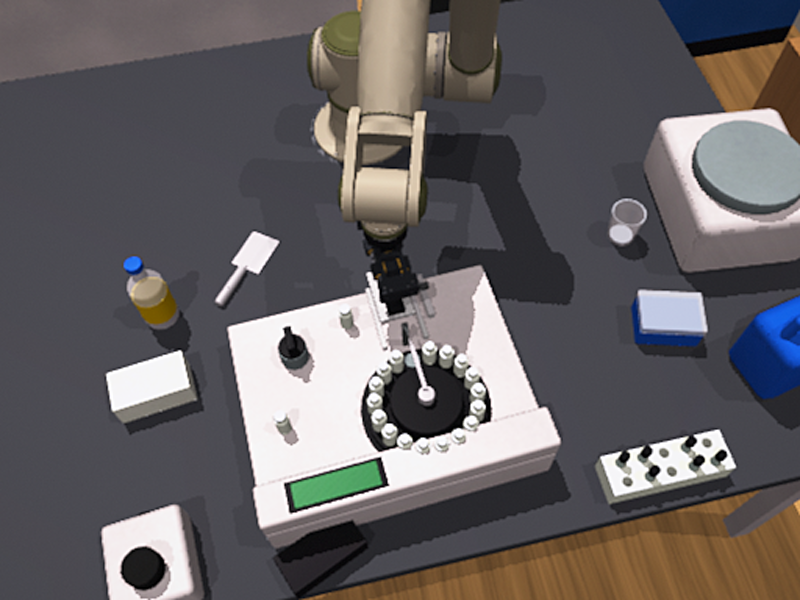

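The scene view shows the pointer at (412, 345) on the index post, the slide held out, and every bystander in its original place. I'll hand in.

```bash
python3 -c "
from rig import manip
print(manip.close_job())"
```

```text
the job is handed in; nothing more can be done
None
```

The job is handed in: the carousel pointer is lined up with the index post, the slide is pulled out and held with its tab level with the marker clip (within about 1 mm), and the loose items look undisturbed.

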